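# Key a revolving pastry stand's plate home

## Robot

A 6-joint arm with a two-finger parallel gripper is mounted at the origin on the work surface. World frame = base frame: x ahead of the robot, y to its left, z up, the work surface at z = 0. Lengths are in m, angles in rad, forces in N, time in s.
With the tool pointing down it reaches from about 0.325 to 0.775 m from the base axis. Payload 5.5 kg.
Tool frame: the origin (TCP) lies on the mounting face of the last link; the fingertips stand 182 mm ahead of it and the grasp point (between the pads) lies 163 mm ahead of it; z points along the fingers, y is the line along which they close (so a half turn about z gives the same grasp; the last joint's range is limited). The gripper opens to 88 mm and grips with 3 to 60 N. Pads are 20 mm wide; open, the fingers measure 115 mm over their backs; the gripper's body (75 mm by 178 mm) begins 61 mm behind the grasp point.
Start: joints at [-1.318, 0.091, 1.231, -0, 1.82, -0.057], TCP at [0.183, -0.571, 0.405] pointing down, gripper open.
Joint ranges: [-2.87, 2.87], [-0.86, 2.18], [0.17, 2.46], [-1.51, 4.65], [0.06, 2.69], [-2.65, 2.65]. Speed limits (rad/s): [2.57, 2.57, 3.01, 3.14, 3.14, 3.14].

## Interface

Orientations are given as a unit quaternion [x, y, z, w].
In Python, from plant import sensors, imaging, job gives the robot as it stands.
- The arm moves only by the tool send_rows, never from a script. Its argument "plan" is a list of rows, each a list of 6 numbers: the shift along the tool's x, y, z normalised to -1 to 1, where 1 is 0.6 m, then the turn, a rotation vector about the tool's x, y, z normalised to -1 to 1, where 1 is 90 degrees. A call has 1 to 20 rows; each row is the pose to reach, as a shift and turn from the pose commanded when the call began, along the tool's axes at that moment; what a row does not reach only later rows make up. A row lasts 1/10 s, in which the tool goes at most 50 mm and 8.59 degrees, less where a joint would pass 70% of its speed; a pose out of reach is approached as far as the arm can. A call with a number of a shift or a turn outside -1 to 1 is refused whole. A call with a gripper value outside its range is refused whole. "claw" is the opening, from 0 (shut) to 1 (fully open), set as the call begins (left out, the last holds). The fingers move at their own pace and stop on an object; "squeeze" is the grip in N (left out, the last holds). Time passes only in rows, so rows that repeat a pose let the fingers close. It gives the time, the measured TCP pose, the force, the opening and the grip force at its end, in the units of the state.
- sensors.read_state(): the state, without advancing time (a new reading comes with each control period).
- imaging.read_camera(name): name is "side" or "top"; returns (picture, depth): 384x512x3 uint8, blue, green, red; 384x512 float32, m along the optical axis (not along the pixel's ray), 0 where there is no reading.
- imaging.calibration(name): a dict with "mtx" (3x3 intrinsics, pixels), "rvec" (rotation vector, rad) and "tvec" (3), from world to camera coordinates, as OpenCV has them. Camera axes: x right, y down, z forward; pixel columns grow to the right and rows downward; lengths in m; the calibration is good to about 2 mm. A picture is of the moment at which its call begins. calibration takes no time and is no camera call.
- job.sign_off(): hands the job in; it is judged then, once.
Trained networks look in the newest picture that a camera, given by its name, has taken for a name from the list of things; names that differ only in an ending like _2 or _b are one class to them, and where a whole thing is asked for, a point or a joint stands for the part that bears it (a point fixed in the world has none). Each returns a list of dicts, best first, with "p" (0 to 1); they miss things now and then, are a little off and sometimes report something else, mostly with a low value. They report only what shows in the picture. A call takes as long as a camera call. They do not tell look-alikes from the thing itself.
- imaging.spot_in(query, camera): "uv" ([column, row] in pixels, amid what is visible of it).
- imaging.outline_of(query, camera): "mask" (384x512 bool, what is visible of it) and "uv" ([column, row] in pixels, amid what is visible of it).
- imaging.landmark_of(query, camera): "uv" ([column, row] in pixels: a listed point, or the origin of a listed thing).
The state is a dict: "clock": time; "joints": joint angles; "qvel": joint speeds; "joint_torque": joint torques, N m; "eef_pos": TCP position; "ee_rot": TCP orientation; "force": force on the tool from outside, world axes, zero at the start; "torque": the same for the moment, N m; "gripper_width": finger opening in m; "grip_force": force on a finger pad.
Only numpy, scipy, OpenCV 4.12 (cv2) and the standard library are available. Lean on these libraries where they do the work, as an engineer would, in place of code of your own. Each camera call takes 0.05 s, during which the arm holds its last target. There are 200 camera calls.

## Task

The white plate of the revolving pastry stand is not seated: with a fingertip, push the red stud on it round until the notch in the plate's rim is at the stand's brass pin, then press the brown hub in the middle straight down until the plate drops over the pin and is fully home, and let go. Only push and press: do not lift the plate, and leave the pastries and the sugar jar standing around it where they are.

Things in the scene. Friction and masses are not known exactly. Their poses are not given: they have to be found in the camera images.
- hub (a point): centre of the flat top of the round brown hub (48 mm across, 8 mm higher than the plate's top face; small gold dot) on the plate's axis; z up. The white plate is 180 mm across and 8 mm thick; unseated, its top face is 62 mm and the hub's top 70 mm above the counter. Pressed down 8 mm the plate is home and stays there; 5 to 8 N does it if the notch is at the pin, else the pin blocks it after 1 to 2 mm
- stud (a point): the upright red finger stud fixed on the plate, 16 mm in diameter, 24 mm tall above the plate's top face, at 58 mm from the axis on the side opposite to the notch; this point is its centre, half-way up. Pushing it sideways (about 1 N) turns the plate about its upright axis, either way without limit; the plate stays where it is left
- notch (a point): middle of the notch in the plate's rim, at the plate's top face, 85 mm from the axis. The notch is open outwards, 14 mm deep and about 14 mm wide here (9.5 degrees of the rim); a red line 30 mm long is painted on the plate from the hub towards it
- pin (a point): on top of the stand's fixed brass pin, 85 mm from the plate's axis. The pin is 8 mm wide along the rim, 12 mm long inwards, its tapered top 53 mm above the counter, 1 mm under the unseated plate. Just outside it, 95 to 103 mm from the axis, a brass post 14 mm wide rises to 64 mm above the counter and shows where the pin is. The stand is fixed: a dark round foot 216 mm across, 42 mm tall
- plate_turn (a joint): angle of the plate about its upright axis (rad), counter-clockwise from above positive; the notch is exactly at the pin at 0 or any whole number of turns, and 0.03 rad either way still fits
- plate_press (a joint): how far the plate is pressed down (m): 0 unseated, 0.008 fully home (the stop); negative if lifted
- tart_a: loose raspberry tart, 78 mm across, 44 mm tall, pale crust with red and cream balls; a bystander; origin at the centre of its underside
- tart_b: loose raspberry tart, 78 mm across, 44 mm tall, pale crust with red and cream balls; a bystander; origin at the centre of its underside
- pie_a: loose dark brown whoopie pie on a gold card, 76 mm across, 46 mm tall; a bystander; origin at the centre of its underside
- pie_b: loose dark brown whoopie pie on a gold card, 76 mm across, 46 mm tall; a bystander; origin at the centre of its underside
- eclair_a: loose eclair on a gold card, 135 x 42 mm, 46 mm tall, long axis along its x; a bystander; origin at the centre of its underside
- sugar_jar: loose clear jar with a steel cap, 60 mm across, 100 mm tall; a bystander; origin at the centre of its underside
There are look-alikes about, which are no part of the job. Leave any blue look-alike of the part that bears hub alone.

How it is judged:
At the end, for the whole second after the job is handed in: The plate is pressed at least 6.5 of its 8 mm down with the notch over the pin (notch's middle within 5 mm of the pin's, seen from above), and stays so (value of joint plate_press above 0.0065 m and horizontal distance between notch and pin below 0.005 m); the robot touches nothing.
It fails at once if the plate is lifted by more than 4 mm (value of joint plate_press below -0.004 m).
It fails at once if a pastry or the jar is shifted by more than 30 mm, tipped, or lifted by more than 15 mm (distance of any of tart_a, tart_b, pie_a, pie_b, eclair_a, sugar_jar from where it was at the start of the episode above 0.03 m or height (world z) of any of tart_a, tart_b, pie_a, pie_b, eclair_a, sugar_jar above 0.015 m or angle between any of tart_a, tart_b, pie_a, pie_b, eclair_a, sugar_jar's own z axis and vertical above 0.5 rad).
It also fails if it takes over 54 s, if anything falls off the work surface, if the arm or the gripper's body presses on something with over 40 N, if the wrist force passes 120 N, or if a joint passes its speed limit or range.

## Working session

There is one attempt and no reset: what is moved stays moved. The work goes in short steps, Python scripts to look and compute and a tool call to move; the robot and the scene stay as the last step left them, time stands still between calls to the robot, and variables do not carry over. Pictures are saved under pics/ and viewed, at most 10 in all, crops included, and the job is handed in when it is done.

Besides the shell and the picture viewer there is one more tool, called after "Emit:" as name(argument=value, ...), one argument or row to a line, values as JSON. send_rows: Moves the arm, as the interface text tells. Scaled input: -1 to 1 covers 0.6 m each way for a shift and 90 degrees each way for a turn. Its arguments: {"type":"object","properties":{"plan":{"type":"array","items":{"type":"array","items":{"type":"number","minimum":-1,"maximum":1}}},"claw":{"type":"number"},"squeeze":{"type":"number"}},"required":["plan"]}

```bash
mkdir -p pics
cat > h.py <<'E'
import numpy as np, cv2
from plant import sensors, imaging, job
def cal(n):
    c=imaging.calibration(n); R=cv2.Rodrigues(np.array(c["rvec"],float))[0]
    return np.array(c["mtx"],float),R,np.array(c["tvec"],float).ravel()
def at_z(n,uv,z):
    K,R,t=cal(n); d=R.T@np.linalg.inv(K)@np.array([uv[0],uv[1],1.]); o=-R.T@t
    return o+d*(z-o[2])/d[2]
def proj(n,P):
    K,R,t=cal(n); p=K@(R@np.array(P,float)+t); return p[:2]/p[2]
E
python3 - <<'E'
from h import *
for n in("top","side"):
    p,d=imaging.read_camera(n); cv2.imwrite(f"pics/{n}0.png",p)
    for q,z in(("hub",.07),("stud",.074),("notch",.062),("pin",.053)):
        print(n,q,[(np.round(r["uv"]),round(r["p"],2),np.round(at_z(n,r["uv"],z),3)) for r in imaging.landmark_of(q,n)[:4]])
    if n=="top":
        for q,z in(("tart_a",0),("pie_a",0),("eclair_a",0),("sugar_jar",0)):
            print(q,[(np.round(r["uv"]),round(r["p"],2),np.round(at_z(n,r["uv"],z),3)) for r in imaging.landmark_of(q,n)[:4]])
s=sensors.read_state();print(s["clock"],s["eef_pos"],s["ee_rot"])
E
```

```text
top hub [(array([364., 295.]), 0.89, array([ 0.253, -0.247,  0.07 ])), (array([293., 177.]), 0.83, array([ 0.53 , -0.083,  0.07 ])), (array([260., 161.]), 0.31, array([ 0.569, -0.003,  0.07 ]))]
top stud [(array([355., 318.]), 0.92, array([ 0.201, -0.224,  0.074])), (array([310., 187.]), 0.89, array([ 0.505, -0.122,  0.074]))]
top notch [(array([259., 162.]), 0.9, array([0.567, 0.   , 0.062])), (array([376., 260.]), 0.9, array([ 0.333, -0.278,  0.062]))]
top pin [(array([299., 145.]), 0.88, array([ 0.612, -0.097,  0.053])), (array([373., 262.]), 0.79, array([ 0.327, -0.273,  0.053]))]
tart_a [(array([225., 163.]), 0.68, array([0.576, 0.091, 0.   ])), (array([100., 189.]), 0.64, array([0.505, 0.419, 0.   ]))]
pie_a [(array([345., 205.]), 0.93, array([ 0.466, -0.22 ,  0.   ])), (array([388., 157.]), 0.79, array([ 0.592, -0.334,  0.   ]))]
eclair_a [(array([266., 233.]), 0.55, array([ 0.394, -0.018,  0.   ]))]
sugar_jar [(array([417., 189.]), 0.8, array([ 0.509, -0.406,  0.   ]))]
side hub [(array([243., 172.]), 0.9, array([ 0.535, -0.08 ,  0.07 ])), (array([343., 152.]), 0.85, array([ 0.242, -0.243,  0.07 ]))]
side stud [(array([254., 164.]), 0.89, array([ 0.508, -0.119,  0.074])), (array([357., 159.]), 0.83, array([ 0.197, -0.207,  0.074]))]
side notch [(array([226., 189.]), 0.85, array([ 0.57 , -0.006,  0.062])), (array([317., 143.]), 0.67, array([ 0.33 , -0.283,  0.062]))]
side pin [(array([224., 169.]), 0.96, array([ 0.603, -0.101,  0.053])), (array([318., 145.]), 0.62, array([ 0.326, -0.285,  0.053]))]
0.7 [ 0.18292617 -0.5714402   0.40466915] [9.88025821e-01 1.54288608e-01 3.42141207e-06 3.76480046e-05]
```

View pics/top0.png

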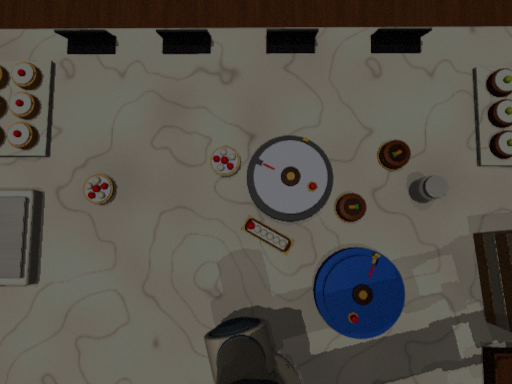

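View pics/side0.png

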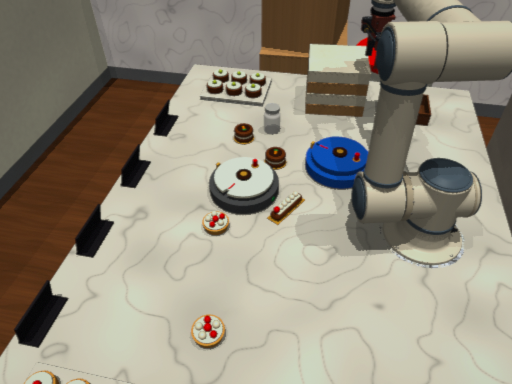

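The white plate (top: hub 290,177; stud 312,186; red line 267,166; brass post 305,140) is the job. The blue one (hub 362,295) is the look-alike, to be left alone. I'll confirm this in an enlarged crop and refine the angles.

```bash
cat >> h.py <<'E'
def blobs(n,p,kind,c,rmin,rmax,z):
    "pixels of a colour within a radius ring of the axis c at height z -> centroid xy, angle(deg)"
    hsv=cv2.cvtColor(p,cv2.COLOR_BGR2HSV); H,S,V=[hsv[...,i].astype(int) for i in range(3)]
    m=((H<8)|(H>172))&(S>130)&(V>80) if kind=="red" else (H>12)&(H<32)&(S>90)&(V>90)
    v,u=np.nonzero(m); X=np.array([at_z(n,(a,b),z)[:2] for a,b in zip(u,v)]).reshape(-1,2)
    r=np.hypot(*(X-c).T); k=(r>rmin)&(r<rmax); w=S[v,u][k].astype(float)
    if not k.any(): return None
    nlab=X[k]; m_=np.average(nlab,axis=0,weights=w); d=m_-c
    return len(nlab),np.round(m_,4),round(float(np.hypot(*d)),4),round(float(np.degrees(np.arctan2(d[1],d[0]))),1)
def plate_centre(n):
    "stand foot/plate centre from white disc outline"
    o=[r for r in imaging.outline_of("hub",n)]
    res=[]
    for r in o[:3]:
        cs=max(cv2.findContours(r["mask"].astype(np.uint8),0,1)[0],key=cv2.contourArea)[:,0]
        X=np.array([at_z(n,q,.062)[:2] for q in cs],np.float32)
        hull=cv2.convexHull(X*1000)[:,0]; A=np.c_[2*hull,np.ones(len(hull))]; s=np.linalg.lstsq(A,(hull**2).sum(1),rcond=None)[0]
        res.append((round(r["p"],2),np.round(s[:2]/1000,4),round(float(np.sqrt(s[2]+s[0]**2+s[1]**2)),1)))
    return res
E
python3 - <<'E'
from h import *
for n in("top","side"):
    p,d=imaging.read_camera(n)
    print(n,plate_centre(n))
    for c in ([.532,-.081],):
        c=np.array(c)
        for k,a,b,z in(("red",.018,.075,.062),("gold",.088,.115,.064),("red",.03,.075,.086)): print(n,k,z,blobs(n,p,k,c,a,b,z))
    if n=="top": a=cv2.resize(p[125:230,235:345],None,fx=5,fy=5,interpolation=cv2.INTER_CUBIC)
    else: a=np.vstack([cv2.resize(p[145:220,195:295],None,fx=5.0,fy=5,interpolation=cv2.INTER_CUBIC)]); 
    cv2.imwrite(f"pics/c_{n}.png",a)
E
```

```text
top [(0.98, array([ 0.5333, -0.0762]), 89.9), (0.95, array([ 0.2546, -0.2436]), 89.9)]
top red 0.062 (39, array([ 0.5245, -0.0997]), 0.0201, -111.9)
top gold 0.064 (13, array([ 0.6248, -0.1127]), 0.0981, -18.9)
top red 0.086 (40, array([ 0.5224, -0.0951]), 0.0171, -124.4)
side [(0.81, array([ 0.5331, -0.0719]), 91.2), (0.63, array([ 0.2541, -0.2404]), 91.5), (0.61, array([0.5646, 0.1244]), 39.8)]
side red 0.062 (27, array([ 0.5203, -0.121 ]), 0.0416, -106.3)Traceback (most recent call last):
  File "<stdin>", line 7, in <module>
  File "h.py", line 15, in blobs
    v,u=np.nonzero(m); X=np.array([at_z(n,(a,b),z)[:2] for a,b in zip(u,v)]).reshape(-1,2)
                                   ~~~~^^^^^^^^^^^
  File "h.py", line 7, in at_z
    K,R,t=cal(n); d=R.T@np.linalg.inv(K)@np.array([uv[0],uv[1],1.]); o=-R.T@t
          ~~~^^^
  File "h.py", line 4, in cal
    c=imaging.calibration(n); R=cv2.Rodrigues(np.array(c["rvec"],float))[0]
ValueError: time passes only in moves, steps and waits
```

View pics/c_top.png

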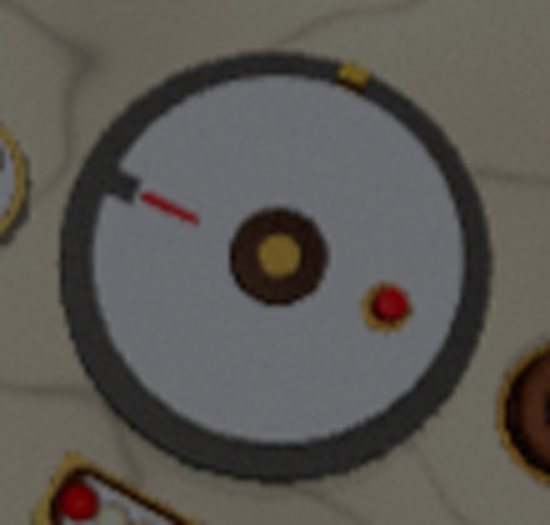

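The crop confirms the white plate: hub at top pixel (291,176), brass post (305.6,140.2), red line middle (269,166.6), stud top (313,185.6).

```bash
python3 - <<'E'
s=open('h.py').read()
s=s.replace("def cal(n):\n    c=","_C={}\ndef cal(n):\n    if n not in _C: _C[n]=_cal(n)\n    return _C[n]\ndef _cal(n):\n    c=")
open('h.py','w').write(s)
E
python3 - <<'E'
from h import *
n="top"
c=at_z(n,(291-.4,176-.4),.07)[:2]; print("hub",c)
for k,uv,z in(("post",(305.2,139.8),.064),("lineo",(263.2,163.8),.062),("linei",(274,168.8),.062),("notch",(259,162),.062),("stud",(312.6,185.2),.086)):
    d=at_z(n,uv,z)[:2]-c; print(k,np.round(at_z(n,uv,z),4),np.hypot(*d).round(4),np.degrees(np.arctan2(d[1],d[0])).round(1))
K,R,t=cal(n); print("cam",-R.T@t)
p,d=imaging.read_camera("side"); cv2.imwrite("pics/c_side.png",cv2.resize(p[130:225,195:295],None,fx=6,fy=6,interpolation=cv2.INTER_CUBIC))
print(imaging.landmark_of("hub","side")[0]["uv"],proj("side",[*c,.07]))
E
```

```text
hub [ 0.53295849 -0.07603514]
post [ 0.6227 -0.1123  0.064 ] 0.0968 -22.0
lineo [ 0.5629 -0.0096  0.062 ] 0.0729 65.7
linei [ 0.5506 -0.0361  0.062 ] 0.0437 66.1
notch [0.5673 0.0007 0.062 ] 0.0841 65.9
stud [ 0.5081 -0.1268  0.086 ] 0.0566 -116.1
cam [ 0.40321844 -0.00715766  1.00020714]
[242.5, 171.5] [243.44921527 173.33301556]
```

View pics/c_side.png

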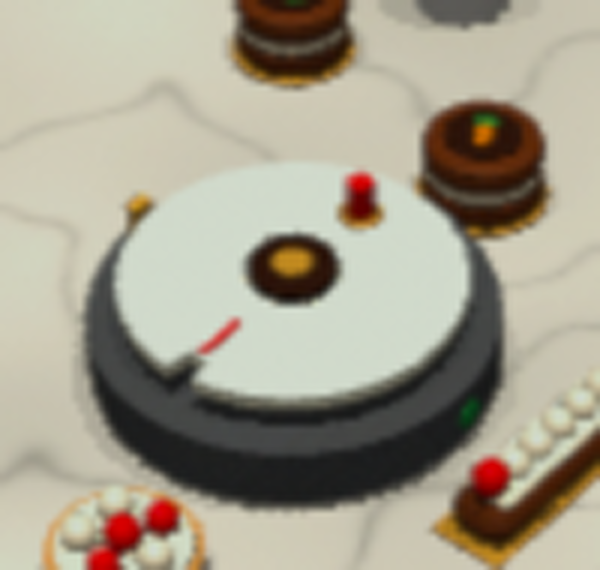

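White-plate axis is about (0.533,-0.076), the pin at -22°, the notch at 66°. So I push the stud about 88° clockwise, from 246° to 158°. First I go above the start of the push with the fingers shut.

Emit:
send_rows(
  plan=[
    [0.79,-0.49,0,0,0,-0.889],
    [0.79,-0.49,0,0,0,-0.889],
    [0.79,-0.49,0,0,0,-0.889],
    [0.79,-0.49,0,0,0,-0.889],
    [0.79,-0.49,0,0,0,-0.889],
    [0.79,-0.49,0,0,0,-0.889],
    [0.79,-0.49,0.14,0,0,-0.889],
    [0.79,-0.49,0.14,0,0,-0.889],
    [0.79,-0.49,0.14,0,0,-0.889],
    [0.79,-0.49,0.14,0,0,-0.889],
    [0.79,-0.49,0.14,0,0,-0.889],
    [0.79,-0.49,0.14,0,0,-0.889],
    [0.79,-0.49,0.14,0,0,-0.889],
    [0.79,-0.49,0.14,0,0,-0.889],
    [0.79,-0.49,0.14,0,0,-0.889],
    [0.79,-0.49,0.14,0,0,-0.889],
  ],
  claw=0,
  squeeze=10,
)

```text
clock: 2.6
eef_pos: [0.5442, -0.1481, 0.3216]
ee_rot: [0.658, 0.753, 0.0, 0.001]
force: [0.5, 0.0, -0.7]
gripper_width: 0.0001
grip_force: 0.0
```

Emit:
send_rows(
  plan=[
    [0,0,0,0,0,-0.65],
    [0,0,0,0,0,-0.65],
    [0,0,0,0,0,-0.65],
    [0,0,0,0,0,-0.65],
    [0,0,0,0,0,-0.65],
    [0,0,0,0,0,-0.65],
    [0,0,0,0,0,-0.65],
    [0,0,0,0,0,-0.65],
    [0,0,0,0,0,-0.65],
  ],
)

```text
clock: 3.5
eef_pos: [0.5444, -0.1476, 0.3211]
ee_rot: [0.208, 0.978, -0.0, 0.0]
force: [0.2, -0.6, -0.3]
gripper_width: 0.0007
grip_force: 0.0
```

```bash
cat > arc.py <<'E'
import sys,numpy as np
from plant import sensors
c=np.array([.533,-.076])
# tool centre in stud frame: radius R, tangential offset d; stud angles list (deg), from current pose
def rows(stud,d,z,R=.058,side=1):
    s=sensors.read_state(); q=s["ee_rot"]; h=2*np.arctan2(q[1],q[0]); p=np.array(s["eef_pos"])
    ex=np.array([np.cos(h),np.sin(h)]); ey=np.array([np.sin(h),-np.cos(h)])
    for a,dd in zip(np.broadcast_to(stud,max(np.size(stud),np.size(d))),np.broadcast_to(d,max(np.size(stud),np.size(d)))):
        t=np.radians(a); T=c+R*np.array([np.cos(t),np.sin(t)])+side*dd*np.array([-np.sin(t),np.cos(t)])
        v=T-p[:2]; turn=(t-np.pi/2)-h; turn=(turn+np.pi)%(2*np.pi)-np.pi
        print([float(round(x,3)) for x in (v@ex/.6,v@ey/.6,(p[2]-z)/.6,0,0,-turn/(np.pi/2))],end=", ")
    print()
E
python3 - <<'E'
from arc import *
rows(246,[.04],.252); rows(246,[.03,.021],.252)
rows(np.arange(242,165,-4),.018,.252)
E
```

```text
[-0.001, 0.005, 0.115, 0.0, 0.0, 0.0], 
[0.016, 0.005, 0.115, 0.0, 0.0, 0.0], [0.031, 0.005, 0.115, 0.0, 0.0, 0.0], 
[0.043, 0.003, 0.115, 0.0, 0.0, 0.044], [0.05, 0.001, 0.115, 0.0, 0.0, 0.089], [0.057, 0.001, 0.115, 0.0, 0.0, 0.133], [0.064, 0.0, 0.115, 0.0, 0.0, 0.178], [0.071, 0.0, 0.115, 0.0, 0.0, 0.222], [0.078, 0.001, 0.115, 0.0, 0.0, 0.267], [0.085, 0.002, 0.115, 0.0, 0.0, 0.311], [0.092, 0.003, 0.115, 0.0, 0.0, 0.356], [0.098, 0.005, 0.115, 0.0, 0.0, 0.4], [0.105, 0.008, 0.115, 0.0, 0.0, 0.444], [0.111, 0.011, 0.115, 0.0, 0.0, 0.489], [0.118, 0.014, 0.115, 0.0, 0.0, 0.533], [0.124, 0.018, 0.115, 0.0, 0.0, 0.578], [0.129, 0.022, 0.115, 0.0, 0.0, 0.622], [0.135, 0.027, 0.115, 0.0, 0.0, 0.667], [0.14, 0.032, 0.115, 0.0, 0.0, 0.711], [0.144, 0.037, 0.115, 0.0, 0.0, 0.756], [0.149, 0.043, 0.115, 0.0, 0.0, 0.8], [0.152, 0.049, 0.115, 0.0, 0.0, 0.844], [0.156, 0.055, 0.115, 0.0, 0.0, 0.889],
```

Emit:
send_rows(
  plan=[
    [0,0.005,0.06,0,0,0],
    [0,0.005,0.1,0,0,0],
    [0,0.005,0.115,0,0,0],
    [0,0.005,0.115,0,0,0],
  ],
)

```text
clock: 3.9
eef_pos: [0.5455, -0.1443, 0.2503]
ee_rot: [0.207, 0.978, 0.0, -0.001]
force: [-0.3, 0.1, 0.4]
gripper_width: 0.0004
grip_force: 0.0
```

Emit:
send_rows(
  plan=[
    [0.015,0,0,0,0,0],
    [0.03,0,0,0,0,0],
    [0.043,-0.002,0,0,0,0.044],
    [0.05,-0.004,0,0,0,0.089],
    [0.057,-0.004,0,0,0,0.133],
    [0.064,-0.005,0,0,0,0.178],
    [0.071,-0.005,0,0,0,0.222],
    [0.078,-0.004,0,0,0,0.267],
    [0.085,-0.003,0,0,0,0.311],
  ],
)

```text
clock: 4.8
eef_pos: [0.4981, -0.1253, 0.2535]
ee_rot: [0.438, 0.899, -0.0, 0.002]
force: [1.0, -1.7, -0.9]
gripper_width: 0.0007
grip_force: 0.6
```

Run:
```python
from h import *
p,d=imaging.read_camera("top"); p2,d=imaging.read_camera("side")
cv2.imwrite("pics/m1.png",np.hstack([cv2.resize(p[120:235,235:345],(400,418),interpolation=cv2.INTER_CUBIC),cv2.resize(p2[120:225,195:295],(398,418),interpolation=cv2.INTER_CUBIC)]))
from arc import *
rows(np.arange(214,165,-4),.018,.252)
```

```text
[0.005, -0.002, 0.002, 0.0, 0.0, 0.047], [0.012, -0.004, 0.002, 0.0, 0.0, 0.091], [0.019, -0.005, 0.002, 0.0, 0.0, 0.136], [0.026, -0.005, 0.002, 0.0, 0.0, 0.18], [0.033, -0.005, 0.002, 0.0, 0.0, 0.225], [0.04, -0.004, 0.002, 0.0, 0.0, 0.269], [0.047, -0.003, 0.002, 0.0, 0.0, 0.314], [0.054, -0.001, 0.002, 0.0, 0.0, 0.358], [0.061, 0.001, 0.002, 0.0, 0.0, 0.403], [0.068, 0.003, 0.002, 0.0, 0.0, 0.447], [0.074, 0.006, 0.002, 0.0, 0.0, 0.491], [0.08, 0.01, 0.002, 0.0, 0.0, 0.536], [0.086, 0.013, 0.002, 0.0, 0.0, 0.58],
```

View pics/m1.png

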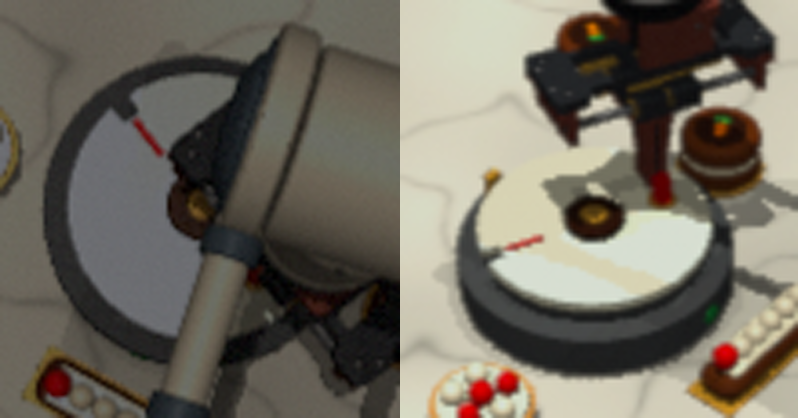

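The plate turns with the push (notch now at crop pixel (125,105) in the top view) and the fingertip is on the stud. I continue.

Emit:
send_rows(
  plan=[
    [0.005,-0.002,0,0,0,0.047],
    [0.012,-0.004,0,0,0,0.091],
    [0.019,-0.005,0,0,0,0.136],
    [0.026,-0.005,0,0,0,0.18],
    [0.033,-0.005,0,0,0,0.225],
    [0.04,-0.004,0,0,0,0.269],
    [0.047,-0.003,0,0,0,0.314],
    [0.054,-0.001,0,0,0,0.358],
    [0.061,0.001,0,0,0,0.403],
    [0.068,0.003,0,0,0,0.447],
    [0.074,0.006,0,0,0,0.491],
    [0.077,0.008,0,0,0,0.513],
    [0.08,0.01,0,0,0,0.536],
    [0.08,0.01,0,0,0,0.536],
  ],
)

```text
clock: 6.3
eef_pos: [0.4734, -0.0837, 0.2525]
ee_rot: [0.765, 0.644, 0.0, 0.0]
force: [-0.5, -0.3, -0.3]
gripper_width: 0.0005
grip_force: 0.0
```

Run:
```python
from h import *
c=np.array([.533,-.076])
for n in("top","side"):
    p,d=imaging.read_camera(n)
    for q,z in(("notch",.062),("stud",.074),("pin",.053),("hub",.07)):
        for r in imaging.landmark_of(q,n)[:3]:
            x=at_z(n,r["uv"],z)[:2]-c
            if np.hypot(*x)<.12: print(n,q,np.round(r["uv"],1),round(r["p"],2),np.hypot(*x).round(3),np.degrees(np.arctan2(x[1],x[0])).round(1))
    a=p[110:235,235:345] if n=="top" else p[125:225,195:295]
    b=cv2.resize(a,(400,int(400*a.shape[0]/a.shape[1])),interpolation=cv2.INTER_CUBIC)[:400]
    im=b if n=="top" else np.hstack([im,b])
cv2.imwrite("pics/m2.png",im)
from arc import *
print(sensors.read_state()["eef_pos"])
```

```text
top notch [296.1 143.1] 0.64 0.083 -9.8
top pin [298.5 145.5] 0.83 0.081 -15.1
side notch [218.4 166.4] 0.67 0.09 -16.2
side stud [259.7 177.1] 0.83 0.054 168.0
side pin [222.1 164.1] 0.81 0.095 -30.7
side hub [241.2 172.4] 0.56 0.008 -20.4
[ 0.47350625 -0.08394534  0.25161102]
```

View pics/m2.png

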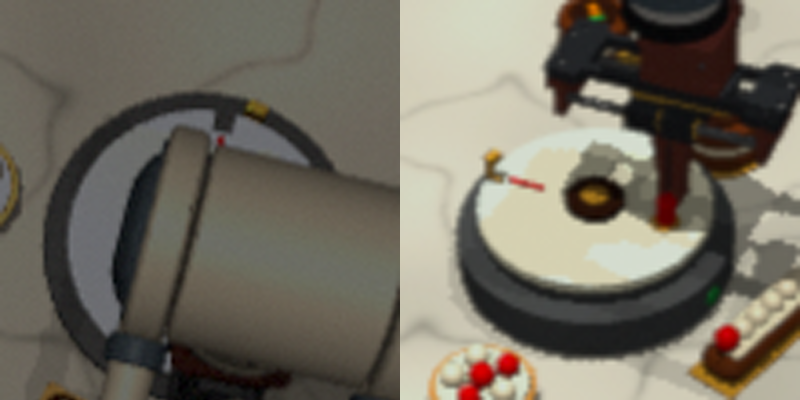

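Top crop: notch at (224,119), i.e. -10°, matching the commanded stud at 170°; post at (257,108). 12° more to go.

Run:
```python
from arc import *
rows([167,164,162,160,159,158],.018,.252)
```

```text
[0.005, -0.003, -0.001, 0.0, 0.0, 0.034], [0.011, -0.004, -0.001, 0.0, 0.0, 0.067], [0.014, -0.005, -0.001, 0.0, 0.0, 0.089], [0.018, -0.005, -0.001, 0.0, 0.0, 0.112], [0.019, -0.005, -0.001, 0.0, 0.0, 0.123], [0.021, -0.005, -0.001, 0.0, 0.0, 0.134],
```

Emit:
send_rows(
  plan=[
    [0.005,-0.003,0,0,0,0.034],
    [0.011,-0.004,0,0,0,0.067],
    [0.014,-0.005,0,0,0,0.089],
    [0.018,-0.005,0,0,0,0.112],
    [0.019,-0.005,0,0,0,0.123],
    [0.019,-0.005,0,0,0,0.123],
    [0.019,-0.005,0,0,0,0.123],
  ],
)

```text
clock: 7.5
eef_pos: [0.4725, -0.0722, 0.2515]
ee_rot: [0.824, 0.566, -0.0, -0.0]
force: [-1.1, -0.4, 0.2]
gripper_width: 0.0006
grip_force: 0.3
```

Run:
```python
from h import *
p,d=imaging.read_camera("top"); 
p2,d=imaging.read_camera("side")
im=np.hstack([cv2.resize(p[130:180,275:325],(400,400),interpolation=cv2.INTER_CUBIC),cv2.resize(p2[145:195,205:255],(400,400),interpolation=cv2.INTER_CUBIC)])
cv2.imwrite("pics/m3.png",im)
from arc import *
print(sensors.read_state()["eef_pos"])
rows([158.5,158,157.5,157,156.5],.018,.252)
```

```text
[ 0.47251425 -0.07223433  0.25159328]
[0.001, -0.001, -0.001, 0.0, 0.0, 0.005], [0.002, -0.001, -0.001, 0.0, 0.0, 0.011], [0.003, -0.001, -0.001, 0.0, 0.0, 0.016], [0.004, -0.001, -0.001, 0.0, 0.0, 0.022], [0.005, -0.002, -0.001, 0.0, 0.0, 0.028],
```

View pics/m3.png

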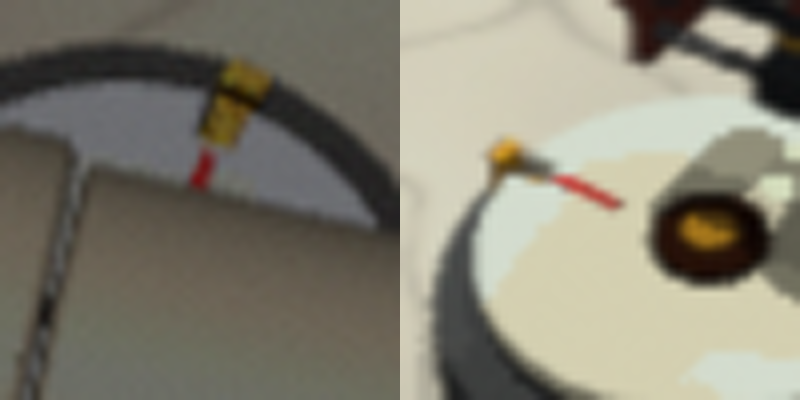

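The brass pin now shows in the notch (top crop (220,122)), nearly in line with the post (243,80) and the red line (202,168).

Run:
```python
from h import *
c=at_z("top",(290.6,175.6),.07)[:2]
for uv,z in(((299.75,150.5),.062),((302,144.75),.053),((304.9,139.5),.064)):
    x=at_z("top",uv,z)[:2]-c; print(np.hypot(*x).round(4),np.degrees(np.arctan2(x[1],x[0])).round(1))
```

```text
0.0675 -20.0
0.0851 -20.3
0.0972 -21.5
```

Emit:
send_rows(
  plan=[
    [0.001,0,0,0,0,0.005],
    [0.001,0,0,0,0,0.005],
    [-0.015,0,0,0,0,0],
    [-0.02,0,0,0,0,0],
    [-0.02,0,-0.06,0,0,0],
    [-0.02,0,-0.08,0,0,0],
    [0.03,0.05,-0.08,0,0,0],
    [0.03,0.096,-0.08,0,0,0],
    [0.03,0.096,-0.08,0,0,0],
    [0.03,0.096,-0.04,0,0,0],
    [0.03,0.096,-0.01,0,0,0],
    [0.03,0.096,-0.005,0,0,0],
    [0.03,0.096,-0.005,0,0,0],
  ],
)

```text
clock: 8.9
eef_pos: [0.5322, -0.0761, 0.2544]
ee_rot: [0.824, 0.566, -0.0, -0.0]
force: [-0.4, 1.3, 0.0]
gripper_width: 0.0003
grip_force: 0.0
```

Emit:
send_rows(
  plan=[
    [0,0,0.003,0,0,0],
    [0,0,0.005,0,0,0],
    [0,0,0.007,0,0,0],
    [0,0,0.009,0,0,0],
    [0,0,0.009,0,0,0],
  ],
)

```text
clock: 9.4
eef_pos: [0.5329, -0.0761, 0.2511]
ee_rot: [0.824, 0.566, 0.001, 0.001]
force: [-1.7, 1.1, 6.5]
gripper_width: 0.0004
grip_force: 2.9
```

Emit:
send_rows(
  plan=[
    [0,0,0.001,0,0,0],
    [0,0,0.002,0,0,0],
    [0,0,0.003,0,0,0],
    [0,0,0.003,0,0,0],
  ],
)

```text
clock: 9.8
eef_pos: [0.5329, -0.0761, 0.2495]
ee_rot: [0.824, 0.566, 0.001, 0.001]
force: [-2.3, 0.4, 5.6]
gripper_width: 0.0005
grip_force: 3.4
```

Emit:
send_rows(
  plan=[
    [0,0,0.002,0,0,0],
    [0,0,0.004,0,0,0],
    [0,0,0.006,0,0,0],
    [0,0,0.006,0,0,0],
  ],
)

```text
clock: 10.2
eef_pos: [0.5329, -0.0761, 0.2457]
ee_rot: [0.824, 0.566, 0.001, 0.001]
force: [-2.3, 0.8, 5.9]
gripper_width: 0.0004
grip_force: 3.1
```

The plate is dropping past the pin's blocking depth. I press to the stop.

Emit:
send_rows(
  plan=[
    [0,0,0.002,0,0,0],
    [0,0,0.004,0,0,0],
    [0,0,0.006,0,0,0],
    [0,0,0.008,0,0,0],
    [0,0,0.008,0,0,0],
  ],
)

```text
clock: 10.7
eef_pos: [0.5328, -0.076, 0.2441]
ee_rot: [0.824, 0.566, 0.001, 0.001]
force: [-11.5, 1.6, 21.7]
gripper_width: 0.0007
grip_force: 10.5
```

The stop is reached (tip at 62 mm, 22 N). I let go and move clear to look.

Emit:
send_rows(
  plan=[
    [0,0,-0.01,0,0,0],
    [0,0,-0.06,0,0,0],
    [0,0,-0.14,0,0,0],
    [0,0,-0.2,0,0,0],
    [-0.1,-0.1,-0.2,0,0,0],
    [-0.2,-0.15,-0.2,0,0,0],
    [-0.3,-0.2,-0.2,0,0,0],
    [-0.4,-0.2,-0.2,0,0,0],
    [-0.4,-0.2,-0.2,0,0,0],
    [-0.4,-0.2,-0.2,0,0,0],
  ],
)

```text
clock: 11.7
eef_pos: [0.3323, -0.2589, 0.3595]
ee_rot: [0.825, 0.565, -0.0, 0.001]
force: [0.5, -0.2, -0.5]
gripper_width: 0.0004
grip_force: 0.0
```

Run:
```python
from h import *
p,d=imaging.read_camera("top"); p2,d2=imaging.read_camera("side")
for n,im_,dd in(("top",p,d),):
    for P in([.533,-.076,.062],[.56,-.04,.054],[.50,-.04,.054],[.57,-.12,.054]):
        u,v=proj(n,P).round().astype(int); K,R,t=cal(n)
        X=R.T@(np.linalg.inv(K)@np.array([u,v,1.])*np.median(dd[v-1:v+2,u-1:u+2])-t); print(X.round(4))
    for q in("notch","pin"):
        print(q,[(np.round(r["uv"],1),round(r["p"],2)) for r in imaging.landmark_of(q,n)[:2]])
cv2.imwrite("pics/m4.png",np.hstack([cv2.resize(p[120:230,235:345],(400,400),interpolation=cv2.INTER_CUBIC),cv2.resize(p2[130:230,195:295],(400,400),interpolation=cv2.INTER_CUBIC)]))
print(sensors.read_state()["force"])
```

```text
[ 0.5331 -0.0752  0.062 ]
[ 0.5587 -0.0388  0.0551]
[ 0.4993 -0.039   0.0539]
[ 0.5694 -0.1202  0.0535]
notch [(array([302.6, 143.8]), 0.91), (array([375.1, 261.3]), 0.84)]
pin [(array([301.8, 143. ]), 0.89), (array([375. , 260.9]), 0.87)]
[-0.11228292  0.19073407 -0.59445502]
```

View pics/m4.png

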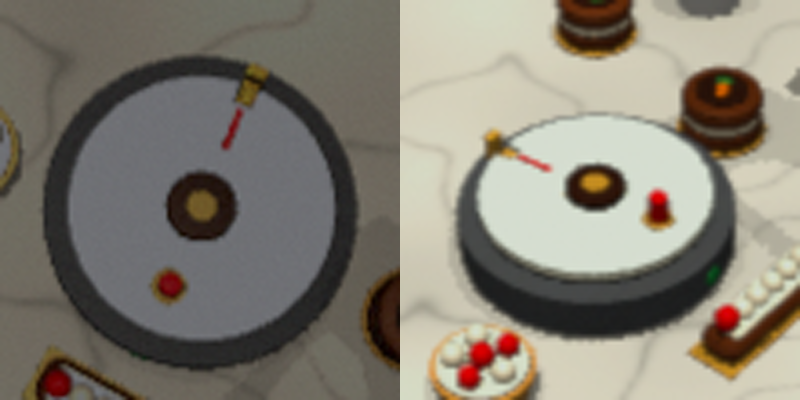

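The plate's top is at 54 mm and the hub's at 62 mm, so it is home. The pin is in the notch (top crop (250,90)) and the pastries stand where they were.

```bash
python3 -c "
from plant import job; print(job.sign_off())"
```

```text
the job is handed in; nothing more can be done
None
```

The white plate is turned to the pin, pressed fully home and released. The depth reading puts its top about 8 mm lower, with the pin in the notch and the arm clear, and the job is handed in; no verdict came back.

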